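# Hook the hanger arm into the slotted upright beside the carrom board

### The job

Two steel hanger arms stand on the carrom table. Take the one with the two hook tabs on its back plate, press both tabs into the upper pair of slots in the plywood upright from the side that faces the robot, and lower it until the hooks are fully engaged and the back plate lies against the upright, then let go. Leave the plain-backed arm where it is.

Things in the scene. Friction and masses are not known exactly. Their poses are not given: they have to be found in the camera images.
- hanger_mid (a point): Middle of the bar of the steel hanger arm with hook tabs (0.25 kg): grip here from above, 12 mm wide along y. 63 above its underside, 63 to -x of its back face. Bar 110 long (x), 26 tall, a 12 thick web below it near the back plate; back plate 100 wide (y), 80 tall, 8 thick; 14 tall stub on the bar's free end. x points from free end to back face, z up. Stands on the table.
- tabs (a point): Same arm: point on its back face midway between its two tabs, at the underside of their necks (60 above the arm's underside). Axes as above (sizes in mm). The tabs, at y = -33 and +33, stick out 22 to +x, 12 wide: a neck 10 tall, ending in a hook that reaches 16 below the neck's underside. Gap from back face to hook 12 (at neck) to 15 (at tip): the board goes in there.
- upper_slots (a point): Fixed plywood upright, board 140 wide, 225 tall, 8 mm thick: point on its front face midway between the two upper slots at their mid-height, 171 above the table. Slots go through, 30 wide, 42 tall, centred at y = -33 and +33; a like pair lies 75 lower. x points into the board (press this way), z up. Foot 12 thick, 50 out in front. Home: tabs point 0 in x and 21 below this one; may sag 4 deg.
- plain_mid (a point): The other steel arm, of the same shape and size but with a plain back plate without tabs: middle of its bar, 63 mm above its underside and 63 to -x of its back face, axes as for the first. To be left alone. The two arms may stand in either place.
Mind the look-alikes: they are no part of the job. Leave any orange or purple look-alike of the part that bears upper_slots alone. What is shaped like the part that bears hanger_mid but purple is not meant.

How it is judged:
By the outcome, as a careful person would: the job done as asked, in the order asked, and still so for the second after the job is handed in, with the robot touching nothing.
It also fails if it takes over 48 s, if anything falls off the work surface, if the arm or the gripper's body presses on something with over 40 N, if the wrist force passes 120 N, or if a joint passes its speed limit or range.

### The arm

A 7-joint arm with a two-finger parallel gripper is mounted at the origin on the work surface. World frame = base frame: x ahead of the robot, y to its left, z up, the work surface at z = 0. Lengths are in m, angles in rad, forces in N, time in s.
With the tool pointing down it reaches from about 0.35 to 0.9 m from the base axis. Payload 19.9 kg.
Tool frame: the origin (TCP) lies midway between the tips of the shut fingers; the grasp point (between the pads) lies 19 mm behind it; z points along the fingers, y is the direction in which the jaws open and shut (so a half turn about z gives the same grasp; the last joint's range is limited). The gripper opens to 85 mm and grips with 20 to 120 N. Pads are 22 mm wide; open, the fingers measure 114 mm over their backs; the gripper's body (76 mm by 85 mm) begins 54 mm behind the grasp point. The pads swing forward as they close: fully open they stand 13 mm farther back than shut.
Start: joints at [-1.313, 0.417, -0.01, 1.614, 0.005, 1.111, -0.053], TCP at [0.184, 0.597, 0.231] pointing down, gripper open.
Joint ranges: [-2.81, 2.81], [-0.39, 2.02], [-1.27, 1.25], [0.06, 2.57], [-1.19, 4.33], [0.19, 2], [-2.82, 2.82]. Speed limits (rad/s): [1.89, 1.89, 2.39, 2.39, 3.01, 3.01, 3.01].

### API

Orientations are given as a 3x3 rotation matrix whose columns are the frame's x, y, z axes.
In Python, from plant import bot gives the robot as it stands.
- The arm moves only by the tool drive_tool, never from a script. Its argument "plan" is a list that holds one entry, the list of rows, each a list of 7 numbers: the shift along the world's x, y, z in mm, then the turn, a rotation vector about the world's x, y, z in rad, then the gripper's target within -1 to 1 (shut at 1, half-way at 0, fully open at -1). A call has exactly 8 rows; each row is the pose to reach, as a shift and turn from the pose commanded when the call began; what a row does not reach only later rows make up. A row lasts 1/12 s, in which the tool goes at most 41.7 mm and 7.16 degrees, less where a joint would pass 70% of its speed; a pose out of reach is approached as far as the arm can. A call with a gripper value outside its range is refused whole. The fingers move at their own pace and stop on an object; "squeeze" is the grip in N (left out, the last holds). Time passes only in rows, so rows that repeat a pose let the fingers close, or fill a call up. It gives the time, the measured TCP pose, the force and the opening at its end, in the units of the state.
- bot.get_obs(): the state, without advancing time (a new reading comes with each control period).
- bot.snapshot(name): name is "scene" or "top"; returns the picture (384x512x3 uint8, blue, green, red); there is no depth.
- bot.camera_model(name): a dict with "K" (3x3 intrinsics, pixels), "rvec" (rotation vector, rad) and "tvec" (3), from world to camera coordinates, as OpenCV has them. Camera axes: x right, y down, z forward; pixel columns grow to the right and rows downward; lengths in m; the calibration is good to about 2 mm. A picture is of the moment at which its call begins. camera_model takes no time and is no camera call.
- bot.sign_off(): hands the job in, once; it reports no verdict.
Trained networks look in the newest picture that a camera, given by its name, has taken for a name from the list of things; names that differ only in an ending like _2 or _b are one class to them, and where a whole thing is asked for, a point or a joint stands for the part that bears it (a point fixed in the world has none). Each returns a list of dicts, best first, with "conf" (0 to 1); they miss things now and then, are a little off and sometimes report something else, mostly with a low value. They report only what shows in the picture. A call takes as long as a camera call. They do not tell look-alikes from the thing itself.
- bot.boxes_of(thing, camera): "box" ([left, top, right, bottom] in pixels, round what is visible of it).
- bot.masks_of(thing, camera): "pixels" (384x512 bool, what is visible of it) and "box" ([left, top, right, bottom] in pixels, round what is visible of it).
The state is a dict: "clock": time; "qpos": joint angles; "qvel": joint speeds; "effort": joint torques, N m; "tool_pos": TCP position; "tcp_rot": TCP orientation; "contact_force": force on the tool from outside, world axes, zero at the start; "ft_torque": the same for the moment, N m; "finger_gap": opening from 0.0 (shut) to 1.0 (fully open).
Only numpy, scipy, OpenCV 4.12 (cv2) and the standard library are available. Lean on these libraries where they do the work, as an engineer would, in place of code of your own. Each camera call takes 0.05 s, during which the arm holds its last target.

## Working session

There is one attempt and no reset: what is moved stays moved. The work goes in short steps, Python scripts to look and compute and a tool call to move; the robot and the scene stay as the last step left them, time stands still between calls to the robot, and variables do not carry over. Pictures are saved under pics/ and viewed, and the job is handed in when it is done.

Besides the shell and the picture viewer there is one more tool, called as name(argument=value, ...) on one line, values as JSON. drive_tool: Moves the arm, as the interface text tells. Its arguments: {"type":"object","properties":{"plan":{"type":"array","items":{"type":"array","items":{"type":"array","items":{"type":"number"}}}},"squeeze":{"type":"number"}},"required":["plan"]}

```bash
mkdir -p pics; ls; python3 - <<'E'
from plant import bot
import cv2,numpy as np
for c in ("scene","top"):
    im=bot.snapshot(c); cv2.imwrite(f"pics/a_{c}.png",im)
    m=bot.camera_model(c); R=cv2.Rodrigues(np.array(m["rvec"]))[0]
    print(c,np.round(m["K"],1).tolist(),"campos",np.round(-R.T@np.ravel(m["tvec"]),3),"fwd",np.round(R[2],2))
    for t in ("hanger_mid","plain_mid","upper_slots"):
        print(t,[(round(d["conf"],2),np.round(d["box"]).tolist()) for d in bot.boxes_of(t,c)])
o=bot.get_obs(); print({k:np.round(v,3).tolist() for k,v in o.items()})
E
```

```text
pics
scene [[348.1, 0.0, 256.0], [0.0, 348.1, 194.1], [0.0, 0.0, 1.0]] campos [ 0.994 -0.248  0.887] fwd [-0.56  0.24 -0.8 ]
hanger_mid [(0.85, [153.0, 172.0, 188.0, 212.0]), (0.62, [135.0, 223.0, 180.0, 276.0])]
plain_mid [(0.55, [209.0, 191.0, 248.0, 246.0])]
upper_slots [(0.95, [294.0, 198.0, 364.0, 287.0]), (0.87, [276.0, 83.0, 331.0, 166.0]), (0.58, [248.0, 282.0, 322.0, 377.0])]
top [[453.6, 0.0, 259.2], [0.0, 453.6, 197.6], [0.0, 0.0, 1.0]] campos [ 0.328 -0.033  1.529] fwd [ 0.12 -0.01 -0.99]
hanger_mid [(0.71, [302.0, 244.0, 332.0, 288.0]), (0.64, [329.0, 195.0, 360.0, 235.0])]
plain_mid [(0.61, [267.0, 197.0, 300.0, 238.0])]
upper_slots [(0.66, [250.0, 100.0, 299.0, 138.0]), (0.63, [128.0, 266.0, 191.0, 309.0]), (0.56, [183.0, 135.0, 235.0, 176.0])]
{'clock': 0.4, 'qpos': [-1.314, 0.417, -0.01, 1.614, 0.005, 1.111, -0.053], 'qvel': [0.001, -0.001, 0.0, -0.001, 0.0, -0.0, 0.0], 'effort': [-0.002, -86.343, 0.677, -43.479, 0.019, 0.003, -0.0], 'tool_pos': [0.184, 0.597, 0.231], 'tcp_rot': [[-0.956, 0.294, -0.0], [0.294, 0.956, -0.0], [-0.0, -0.0, -1.0]], 'contact_force': [-0.199, -0.602, -1.109], 'ft_torque': [0.03, 0.013, -0.044], 'finger_gap': 1.0}
```

View pics/a_scene.png

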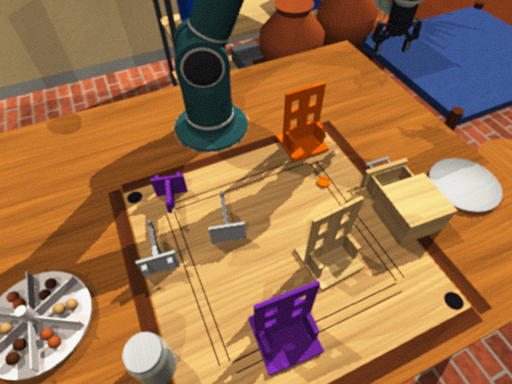

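View pics/a_top.png

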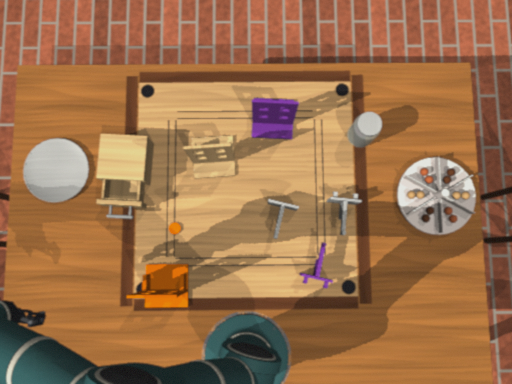

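```bash
python3 - <<'E'
import cv2
a=cv2.imread("pics/a_scene.png"); b=cv2.imread("pics/a_top.png")
cv2.imwrite("pics/a_s2.png",cv2.resize(a[150:300,110:260],None,fx=4,fy=4,interpolation=cv2.INTER_CUBIC))
cv2.imwrite("pics/a_s3.png",cv2.resize(a[70:384,240:380],None,fx=1.9,fy=1.9,interpolation=cv2.INTER_CUBIC))
cv2.imwrite("pics/a_t2.png",cv2.resize(b[90:310,120:370],None,fx=2.7,fy=2.7,interpolation=cv2.INTER_CUBIC))
E
```

```text
(no output)
```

View pics/a_s2.png

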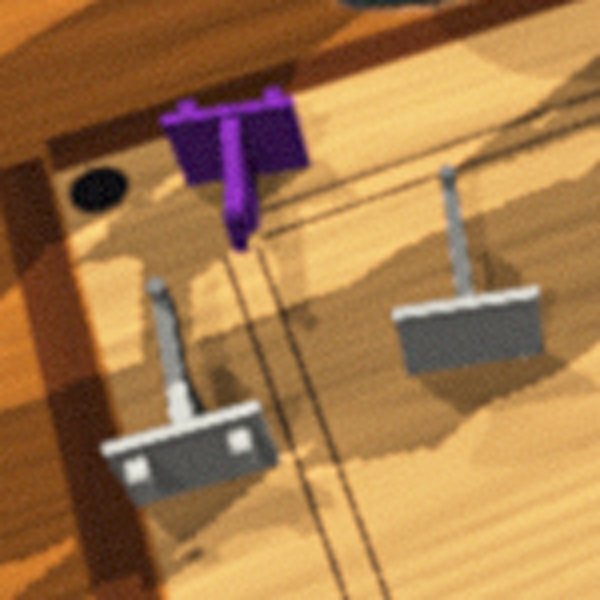

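View pics/a_s3.png

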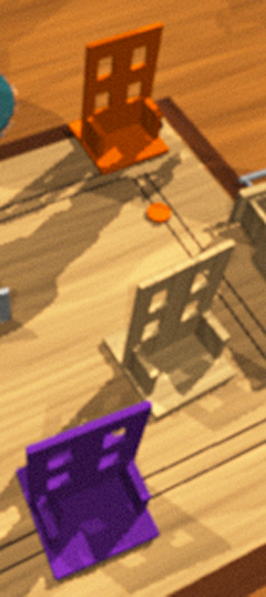

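View pics/a_t2.png

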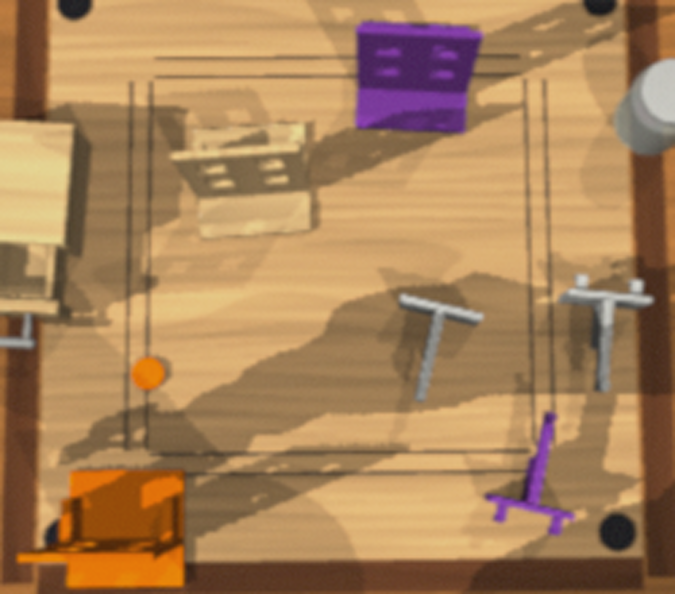

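The tabbed arm shows white tabs at scene (157,262) and top (345,200), and the plain one is at scene (227,232). The wooden upright is at scene (330,240) and top (212,155), with the orange and purple ones as decoys. I'll fit poses to the masks next.

```bash
cat > fit.py <<'E'
import cv2,numpy as np
from plant import bot
from scipy.optimize import minimize
cams={}
for c in("scene","top"):
    m=bot.camera_model(c); cams[c]=(np.array(m["K"]),np.array(m["rvec"],float).ravel(),np.array(m["tvec"],float).ravel())
def proj(P,c):
    K,r,t=cams[c]; return cv2.projectPoints(np.asarray(P,float).reshape(-1,1,3),r,t,K,None)[0].reshape(-1,2)
def ray(uv,c):
    K,r,t=cams[c]; R=cv2.Rodrigues(r)[0]; d=R.T@np.linalg.solve(K,[uv[0],uv[1],1]); return -R.T@t,d
def atz(uv,c,z):
    o,d=ray(uv,c); return o+d*(z-o[2])/d[2]
HB=[(-8,0,-50,50,0,80),(-118,-8,-6,6,50,76),(-118,-106,-6,6,76,90),(-30,-8,-6,6,20,50)]
TB=[(0,22,s*33-6,s*33+6,60,70) for s in(-1,1)]+[(12,22,s*33-6,s*33+6,44,70) for s in(-1,1)]
UB=[(0,8,-70,70,0,225),(-50,8,-70,70,0,12)]
def corners(b): 
    return np.array([(x,y,z) for x in b[:2] for y in b[2:4] for z in b[4:]],float)/1000
def place(P,p):
    c,s=np.cos(p[2]),np.sin(p[2]); return P@np.array([[c,s,0],[-s,c,0],[0,0,1]])+[p[0],p[1],p[3]]
S=4
def render(boxes,p,c):
    im=np.zeros((384*S,512*S),np.uint8)
    for b in boxes:
        q=proj(place(corners(b),p),c); q=(q+.5)*S
        cv2.fillConvexPoly(im,cv2.convexHull(np.round(q).astype(np.int32)),255)
    return cv2.resize(im,(512,384),interpolation=cv2.INTER_AREA)/255.
def fit(boxes,masks,p0,rz=True):
    def cost(v):
        p=[v[0],v[1],v[2],v[3] if rz else p0[3]]
        e=0
        for c,m in masks.items():
            r=render(boxes,p,c); e+=1-np.minimum(r,m).sum()/np.maximum(r,m).sum()
        return e
    n=4 if rz else 3
    best=None
    for k in range(3):
        v0=np.array(p0[:n]) if best is None else best.x
        sx=np.vstack([v0]+[v0+d for d in np.diag([.012,.012,.15,.01][:n])*(1,-1,.5)[k]])
        best=minimize(cost,v0,method="Nelder-Mead",options=dict(initial_simplex=sx,xatol=1e-5,fatol=1e-5,maxiter=400))
    return best.x,best.fun
E
python3 - <<'E'
from fit import *
M={}
for c in("scene","top"):
    im=bot.snapshot(c)
    for t in("hanger_mid","upper_slots"):
        for d in bot.masks_of(t,c):
            b=d["box"]; print(c,t,round(d["conf"],2),np.round(b).tolist(),d["pixels"].sum(), np.round(im[d["pixels"]].mean(0)))
            M[f"{c}_{t}_{int(b[0])}"]=d["pixels"]
np.savez("masks.npz",**M); print(list(M))
for u in [(345,210),(212,170)]: print(atz(u,"top",0))
E
```

```text
scene hanger_mid 0.74 [133.0, 220.0, 180.0, 280.0] 865 [114. 120. 123.]
scene hanger_mid 0.6 [151.0, 172.0, 187.0, 214.0] 721 [99. 28. 77.]
scene upper_slots 0.91 [296.0, 197.0, 366.0, 287.0] 3754 [ 73. 120. 152.]
scene upper_slots 0.89 [277.0, 82.0, 327.0, 166.0] 2598 [  2.  56. 142.]
scene upper_slots 0.6 [249.0, 282.0, 322.0, 376.0] 4485 [101.  28.  78.]
top hanger_mid 0.92 [302.0, 243.0, 335.0, 290.0] 337 [143.  73. 128.]
top hanger_mid 0.56 [330.0, 191.0, 358.0, 234.0] 414 [128. 135. 138.]
top upper_slots 0.97 [127.0, 266.0, 190.0, 309.0] 2015 [ 12.  90. 173.]
top upper_slots 0.6 [182.0, 133.0, 236.0, 175.0] 1733 [104. 151. 181.]
['scene_hanger_mid_133', 'scene_hanger_mid_151', 'scene_upper_slots_296', 'scene_upper_slots_276', 'scene_upper_slots_249', 'top_hanger_mid_302', 'top_hanger_mid_330', 'top_upper_slots_126', 'top_upper_slots_182']
[ 0.475315  -0.3393086  0.       ]
[0.61706238 0.11155877 0.        ]
```

```bash
cat > f1.py <<'E'
from fit import *
M=np.load("masks.npz")
hm={"scene":M["scene_hanger_mid_133"]*1.,"top":M["top_hanger_mid_330"]*1.}
for z in (None,0.0):
    for yaw in (0,.15):
        print(z,fit(HB+TB,hm,[.50,-.33,yaw,0.0],z is None))
v,_=fit(HB+TB,hm,[.50,-.33,0.1,0.0],False); v=list(v)+[0]
np.save("h.npy",v)
for c,(x0,y0,x1,y1) in {"scene":(110,160,210,300),"top":(300,160,390,260)}.items():
    im=cv2.imread(f"pics/a_{c}.png")[y0:y1,x0:x1]; im=cv2.resize(im,None,fx=4,fy=4,interpolation=cv2.INTER_CUBIC)
    for b in HB+TB:
        q=(proj(place(corners(b),v),c)+.5-[x0,y0])*4
        for i in range(8):
            for j in range(i):
                if bin(i^j).count("1")==1: cv2.line(im,tuple(map(int,q[i])),tuple(map(int,q[j])),(0,255,0),1)
    cv2.imwrite(f"pics/fit_h_{c}.png",im)
E
python3 f1.py; python3 - <<'E'
import cv2,numpy as np
b=cv2.imread("pics/a_top.png");a=cv2.imread("pics/a_scene.png")
cv2.imwrite("pics/u_t.png",cv2.resize(b[125:185,170:245],None,fx=8,fy=8,interpolation=cv2.INTER_CUBIC))
cv2.imwrite("pics/u_s.png",cv2.resize(a[190:290,290:370],None,fx=6,fy=6,interpolation=cv2.INTER_CUBIC))
E
```

```text
None (array([ 5.07389646e-01, -3.26390945e-01, -1.02719528e-01, -3.24031083e-05]), np.float64(0.3423841813456725))
None (array([ 0.50697919, -0.32623669, -0.09940278, -0.00088083]), np.float64(0.34359522435524403))
0.0 (array([ 0.50747045, -0.32639264, -0.10218897]), np.float64(0.3413339261049093))
0.0 (array([ 0.50695326, -0.32649631, -0.10352667]), np.float64(0.34234197274766043))
```

View pics/fit_h_scene.png

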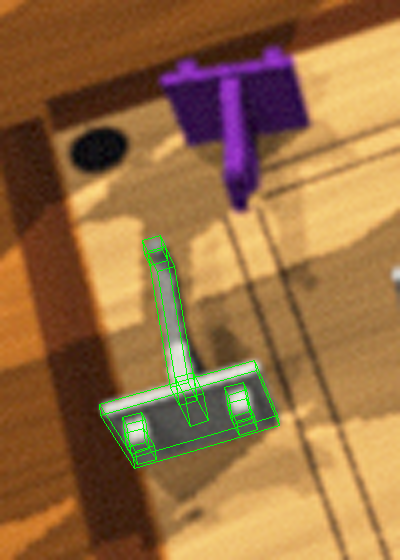

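View pics/fit_h_top.png

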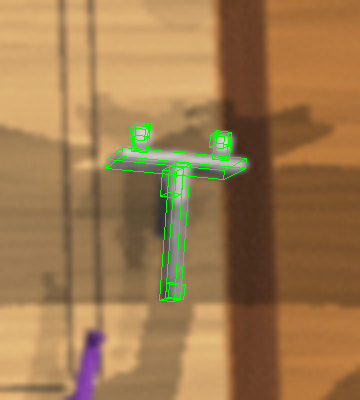

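View pics/u_t.png

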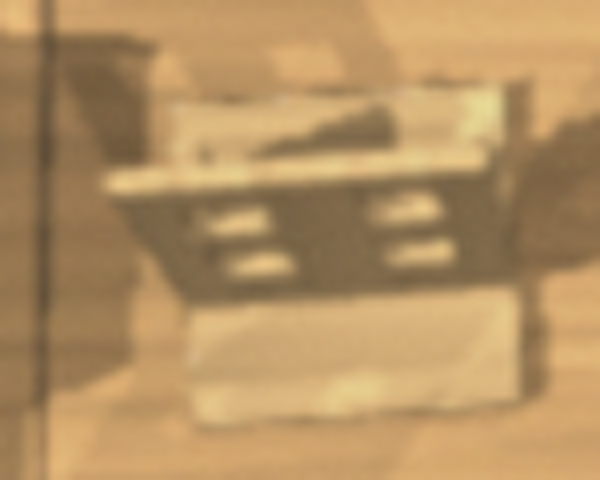

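View pics/u_s.png

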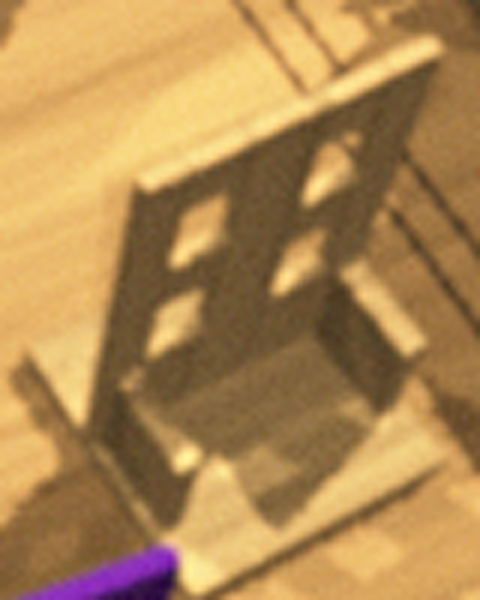

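```bash
cat > f2.py <<'E'
from fit import *
from scipy.optimize import least_squares
pts=[]
for P,q in [((-50,70,12),(198,425)),((-50,-70,12),(520,402)),((0,70,12),(190,303)),((0,-70,12),(518,288)),((0,70,225),(112,196)),((0,-70,225),(490,168))]:
    pts.append(("top",P,(np.array(q)+.5)/8-.5+[170,125]))
for P,q in [((8,-70,225),(148,192)),((8,70,225),(442,52)),((0,-70,225),(135,182)),((0,70,225),(430,38)),((-50,-70,12),(25,352))]:
    pts.append(("scene",P,(np.array(q)+.5)/6-.5+[290,190]))
def res(v): return np.concatenate([proj(place(np.array([P])/1000.,[v[0],v[1],v[2],v[3]]),c)[0]-q for c,P,q in pts])
for free in (1,0):
    f=(lambda v:res(v)) if free else (lambda v:res([*v,0]))
    s=least_squares(f,[.62,.12,0.05,0][:3+free],loss="soft_l1"); print(s.x.round(4),np.round(s.fun,1).reshape(-1,2).tolist())
v=[*s.x,0]; np.save("u.npy",v)
UD=UB+[(0,8,s*33-15,s*33+15,z-21,z+21) for s in(-1,1) for z in(171,96)]
for c,(x0,y0,x1,y1) in {"scene":(280,180,380,300),"top":(165,120,250,190)}.items():
    im=cv2.imread(f"pics/a_{c}.png")[y0:y1,x0:x1]; im=cv2.resize(im,None,fx=5,fy=5,interpolation=cv2.INTER_CUBIC)
    for b in UD:
        q=(proj(place(corners(b),v),c)+.5-[x0,y0])*5
        for i in range(8):
            for j in range(i):
                if bin(i^j).count("1")==1: cv2.line(im,tuple(map(int,q[i])),tuple(map(int,q[j])),(0,255,0),1)
    cv2.imwrite(f"pics/fit_u_{c}.png",im)
h=np.load("h.npy"); print("h",h)
hm=place(np.array([[-.063,0,.063]]),h)[0]; print("hanger_mid",hm.round(4))
E
python3 f2.py
```

```text
[ 0.6439  0.106   0.0674 -0.0015] [[-0.6, -0.0], [0.4, -0.3], [-0.5, 0.8], [-0.4, -0.4], [-0.6, -0.4], [-0.3, -0.4], [-0.6, 0.7], [0.0, 0.1], [-0.4, -0.3], [-0.1, 0.1], [-0.6, -0.4]]
[0.6441 0.1055 0.0674] [[-0.5, -0.2], [0.5, -0.4], [-0.4, 0.6], [-0.3, -0.6], [-0.6, -0.6], [-0.2, -0.6], [-0.6, 0.5], [0.1, -0.1], [-0.4, -0.5], [-0.1, -0.1], [-0.6, -0.5]]
h [ 0.50728867 -0.32652008 -0.10394949  0.        ]
hanger_mid [ 0.4446 -0.32    0.063 ]
```

View pics/fit_u_scene.png

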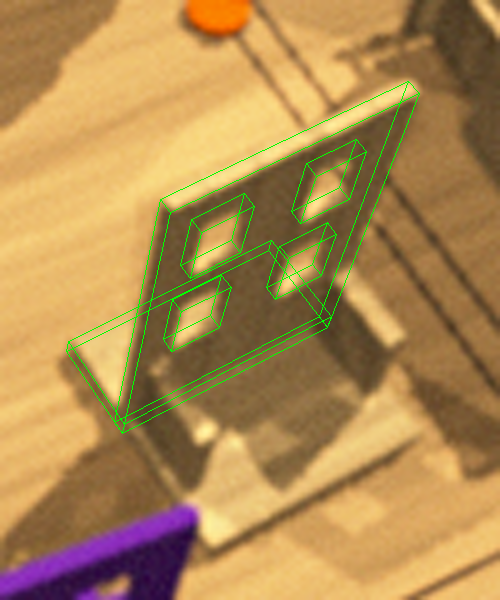

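View pics/fit_u_top.png

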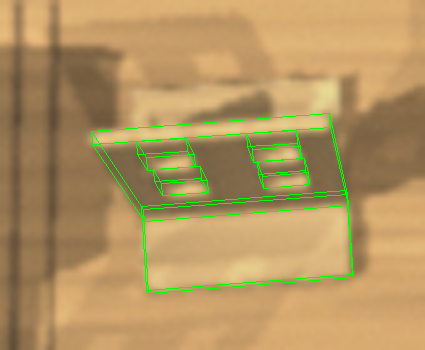

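The wireframes match both pictures to within about 0.6 px: slots, board edges and tabs all line up. Upright: front at (0.644, 0.1055), yaw 0.067. Hanger mid: (0.4446, -0.320), yaw -0.104. Now I'll move over to the hanger, going high.

drive_tool(plan=[[[0, 0, 40, 0, 0, 0, -1], [10, -20, 75, 0, 0, 0, -1], [40, -45, 95, 0, 0, 0, -1], [70, -75, 100, 0, 0, 0, -1], [100, -105, 100, 0, 0, 0, -1], [130, -135, 100, 0, 0, 0, -1], [155, -165, 100, 0, 0, 0, -1], [180, -200, 100, 0, 0, 0, -1]]])

```text
clock: 1.37
tool_pos: [0.3633, 0.3983, 0.3314]
tcp_rot: [[-0.956, 0.295, 0.0], [0.295, 0.956, 0.0], [-0.0, 0.0, -1.0]]
contact_force: [0.4, 0.2, -0.6]
finger_gap: 0.997
```

drive_tool(plan=[[[10, -38, 0, 0, 0, 0.02, -1], [20, -76, 0, 0, 0, 0.05, -1], [30, -114, 0, 0, 0, 0.08, -1], [40, -152, 0, 0, 0, 0.1, -1], [50, -190, 0, 0, 0, 0.12, -1], [55, -230, 0, 0, 0, 0.15, -1], [60, -270, 0, 0, 0, 0.17, -1], [65, -310, 0, 0, 0, 0.194, -1]]])

```text
clock: 2.03
tool_pos: [0.4268, 0.088, 0.3315]
tcp_rot: [[-0.995, 0.104, 0.0], [0.104, 0.995, 0.0], [-0.0, 0.001, -1.0]]
contact_force: [0.9, 0.5, 0.1]
finger_gap: 0.999
```

drive_tool(plan=[[[2, -41, 0, 0, 0, 0, -1], [4, -82, 0, 0, 0, 0, -1], [6, -123, 0, 0, 0, 0, -1], [8, -164, 0, 0, 0, 0, -1], [10, -205, 0, 0, 0, 0, -1], [12, -246, 0, 0, 0, 0, -1], [14, -287, 0, 0, 0, 0, -1], [15, -328, 0, 0, 0, 0, -1]]])

```text
clock: 2.7
tool_pos: [0.4418, -0.24, 0.3317]
tcp_rot: [[-0.995, 0.104, 0.001], [0.104, 0.995, -0.0], [-0.001, 0.0, -1.0]]
contact_force: [0.8, 0.5, 0.2]
finger_gap: 1.001
```

drive_tool(plan=[[[2, -40, -5, 0, 0, 0, -1], [2, -70, -30, 0, 0, 0, -1], [2, -80, -65, 0, 0, 0, -1], [2, -80, -105, 0, 0, 0, -1], [2, -80, -140, 0, 0, 0, -1], [2, -80, -170, 0, 0, 0, -1], [2, -80, -180, 0, 0, 0, -1], [2, -80, -180, 0, 0, 0, -1]]])

```text
clock: 3.37
tool_pos: [0.4432, -0.3175, 0.1497]
tcp_rot: [[-0.994, 0.105, -0.003], [0.105, 0.994, 0.001], [0.003, 0.001, -1.0]]
contact_force: [-0.9, -0.2, 0.5]
finger_gap: 1.0
```

```bash
python3 - <<'E'
from fit import *
print({k:np.round(v,4).tolist() for k,v in bot.get_obs().items() if k in("tool_pos","qpos","contact_force","tcp_rot")})
out=[]
for c,(x,y) in {"scene":(95,130),"top":(280,150)}.items():
    im=bot.snapshot(c)[y:y+150,x:x+130]; out.append(cv2.resize(im,None,fx=3,fy=3,interpolation=cv2.INTER_CUBIC))
cv2.imwrite("pics/b.png",np.hstack(out))
E
```

```text
{'qpos': [-0.0098, 0.4614, 0.7294, 1.906, -0.3807, 0.92, 2.3698], 'tool_pos': [0.4432, -0.3175, 0.1497], 'tcp_rot': [[-0.9945, 0.1048, -0.0031], [0.1048, 0.9945, 0.0011], [0.0032, 0.0007, -1.0]], 'contact_force': [-0.946, -0.2342, 0.4572]}
```

View pics/b.png

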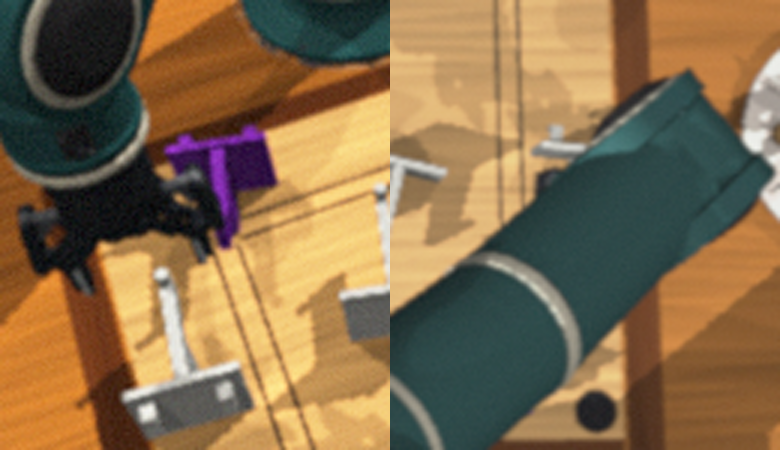

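drive_tool(plan=[[[0, 0, -25, 0, 0, 0, -1], [0, 0, -55, 0, 0, 0, -1], [0, 0, -80, 0, 0, 0, -1], [0, 0, -95, 0, 0, 0, -1], [0, 0, -103, 0, 0, 0, -1], [0, 0, -105, 0, 0, 0, -1], [0, 0, -105, 0, 0, 0, -1], [0, 0, -105, 0, 0, 0, -1]]])

```text
clock: 4.13
tool_pos: [0.4449, -0.3185, 0.0478]
tcp_rot: [[-0.995, 0.104, 0.002], [0.104, 0.995, -0.001], [-0.002, -0.001, -1.0]]
contact_force: [0.1, 0.3, -0.3]
finger_gap: 1.003
```

drive_tool(plan=[[[0, -1, -3, 0, 0, 0, -1], [0, -1, -3, 0, 0, 0, 0], [0, -1, -3, 0, 0, 0, 0.5], [0, -1, -3, 0, 0, 0, 1], [0, -1, -3, 0, 0, 0, 1], [0, -1, -3, 0, 0, 0, 1], [0, -1, -3, 0, 0, 0, 1], [0, -1, -3, 0, 0, 0, 1]]], squeeze=90)

```text
clock: 4.8
tool_pos: [0.4441, -0.319, 0.0435]
tcp_rot: [[-0.995, 0.104, 0.0], [0.104, 0.995, 0.0], [-0.0, 0.0, -1.0]]
contact_force: [-1.2, 2.0, 4.3]
finger_gap: 0.132
```

drive_tool(plan=[[[0, 0, 0, 0, 0, 0, 1], [0, 0, 0, 0, 0, 0, 1], [0, 0, 0, 0, 0, 0, 1], [0, 0, 0, 0, 0, 0, 1], [0, 0, 5, 0, 0, 0, 1], [0, 0, 15, 0, 0, 0, 1], [0, 0, 30, 0, 0, 0, 1], [0, 0, 50, 0, 0, 0, 1]]])

```text
clock: 5.47
tool_pos: [0.4434, -0.3188, 0.0937]
tcp_rot: [[-0.994, 0.105, -0.002], [0.105, 0.994, 0.001], [0.002, 0.0, -1.0]]
contact_force: [0.1, -0.2, -2.5]
finger_gap: 0.131
```

drive_tool(plan=[[[0, 0, 35, 0, 0, 0, 1], [0, 0, 70, 0, 0, 0, 1], [0, 5, 105, 0, 0, 0.0, 1], [0, 25, 135, 0, 0, 0.02, 1], [0, 55, 155, 0, 0, 0.05, 1], [5, 90, 160, 0, 0, 0.07, 1], [10, 125, 160, 0, 0, 0.1, 1], [15, 160, 160, 0, 0, 0.13, 1]]])

```text
clock: 6.13
tool_pos: [0.4587, -0.1577, 0.2544]
tcp_rot: [[-1.0, -0.026, 0.002], [-0.026, 1.0, 0.0], [-0.002, 0.0, -1.0]]
contact_force: [0.8, -0.8, -3.5]
finger_gap: 0.128
```

drive_tool(plan=[[[8, 38, 0, 0, 0, 0.01, 1], [16, 76, 0, 0, 0, 0.02, 1], [24, 114, 0, 0, 0, 0.03, 1], [32, 152, 0, 0, 0, 0.04, 1], [38, 190, 0, 0, 0, 0.042, 1], [44, 220, 0, 0, 0, 0.042, 1], [48, 245, 0, 0, 0, 0.042, 1], [50, 255, 0, 0, 0, 0.042, 1]]])

```text
clock: 6.8
tool_pos: [0.5089, 0.0996, 0.2536]
tcp_rot: [[-0.997, -0.071, -0.0], [-0.071, 0.997, 0.0], [0.0, 0.0, -1.0]]
contact_force: [-0.1, 1.1, -3.5]
finger_gap: 0.128
```

drive_tool(plan=[[[0, 0, -5, 0, 0, 0, 1], [0, 0, -15, 0, 0, 0, 1], [0, 0, -25, 0, 0, 0, 1], [0, 0, -30, 0, 0, 0, 1], [0, 0, -30, 0, 0, 0, 1], [0, 0, -30, 0, 0, 0, 1], [0, 0, -30, 0, 0, 0, 1], [0, 0, -30, 0, 0, 0, 1]]])

```text
clock: 7.47
tool_pos: [0.5092, 0.0958, 0.2236]
tcp_rot: [[-0.998, -0.067, 0.001], [-0.067, 0.998, 0.0], [-0.001, 0.0, -1.0]]
contact_force: [0.7, 0.2, -2.7]
finger_gap: 0.121
```

```bash
cat > look.py <<'E'
from fit import *
import sys
from scipy.spatial.transform import Rotation as Ro
o=bot.get_obs(); T=o["tool_pos"]; R=np.array(o["tcp_rot"])
print(np.round(T,4),np.round(R.ravel(),3),np.round(o["contact_force"],1),round(float(o["finger_gap"]),3),"clk",o["clock"],"q",np.round(o["qpos"],2))
# hanger pose by tool: yaw from tool y axis
yaw=np.arctan2(-R[0,1],R[1,1]); g=T-R[:,2]*0.019
h=[0,0,yaw,0]; h0=place(np.array([[-.063,0,.063]]),h)[0]; h=[g[0]-h0[0],g[1]-h0[1],yaw,g[2]-h0[2]]
u=np.load("u.npy")
back=np.array(h)[[0,1,3]]; c,s=np.cos(u[2]),np.sin(u[2]); d=back[:2]-u[:2]
print("hanger by tool: back-face dx %.1f dy %.1f mm, neck z %.1f, dyaw %.3f"%(1e3*(c*d[0]+s*d[1]),1e3*(-s*d[0]+c*d[1]),1e3*back[2]+60,yaw-u[2]))
UD=UB+[(0,8,s*33-15,s*33+15,z-21,z+21) for s in(-1,1) for z in(171,96)]
out=[]
for c,(x0,y0) in {"scene":(260,150),"top":(150,100)}.items():
    w,hh=130,150
    im0=bot.snapshot(c)[y0:y0+hh,x0:x0+w]
    im0=cv2.resize(im0,None,fx=3,fy=3,interpolation=cv2.INTER_CUBIC); im=im0.copy()
    for bs,p,col in((HB+TB,h,(0,255,0)),(UD,u,(255,255,0))):
        for b in bs:
            q=(proj(place(corners(b),p),c)+.5-[x0,y0])*3
            for i in range(8):
                for j in range(i):
                    if bin(i^j).count("1")==1: cv2.line(im,tuple(map(int,q[i])),tuple(map(int,q[j])),col,1)
    out.append(np.vstack([im0,im]) if 0 else np.hstack([im0,im]))
cv2.imwrite(f"pics/{sys.argv[1]}_s.png",out[0]);cv2.imwrite(f"pics/{sys.argv[1]}_t.png",out[1])
E
python3 look.py c
```

```text
[0.5092 0.0958 0.2236] [-0.998 -0.067  0.001 -0.067  0.998  0.    -0.001  0.    -1.   ] [ 0.7  0.2 -2.7] 0.121 clk 7.4667 q [-0.73  0.26  0.57  1.9  -0.16  1.02  1.55]
hanger by tool: back-face dx -72.3 dy -0.7 mm, neck z 239.6, dyaw -0.001
```

View pics/c_s.png

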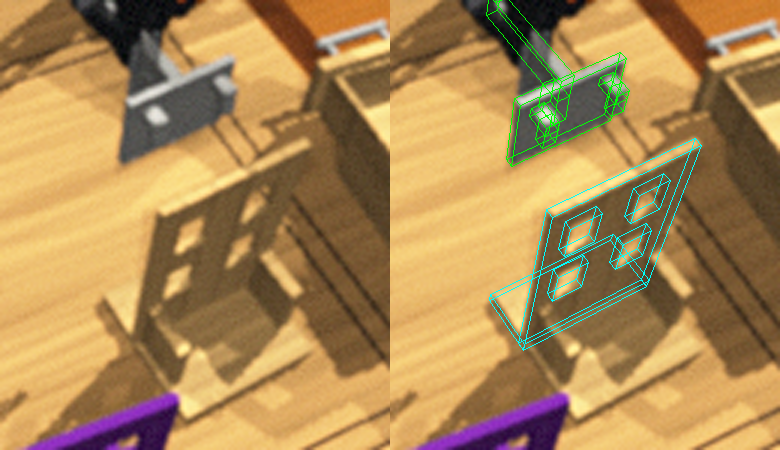

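View pics/c_t.png

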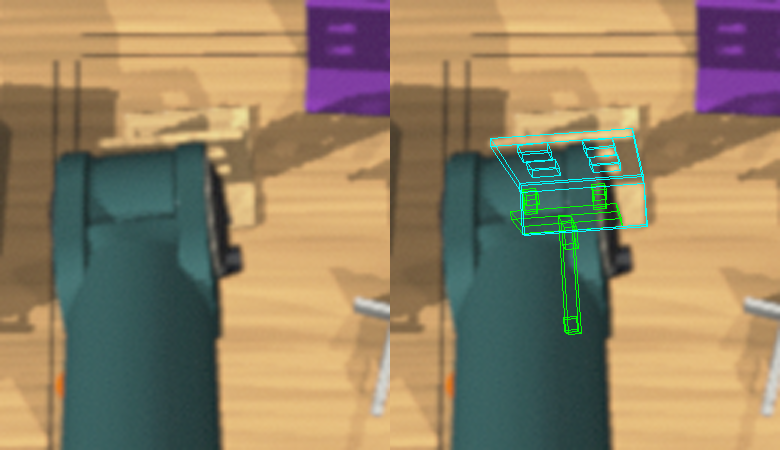

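drive_tool(plan=[[[0, 0, -20, 0, 0, 0, 1], [0, 1, -40, 0, 0, 0, 1], [0, 1, -55, 0, 0, 0, 1], [3, 1, -64, 0, 0, 0, 1], [10, 2, -66, 0, 0, 0, 1], [20, 2, -66, 0, 0, 0, 1], [30, 3, -66, 0, 0, 0, 1], [35, 3, -66, 0, 0, 0, 1]]])

```text
clock: 8.23
tool_pos: [0.5463, 0.0992, 0.1582]
tcp_rot: [[-0.998, -0.067, 0.002], [-0.067, 0.998, 0.0], [-0.002, 0.0, -1.0]]
contact_force: [0.1, -0.3, -3.1]
finger_gap: 0.124
```

```bash
python3 look.py d
```

```text
[0.5463 0.0992 0.1582] [-0.998 -0.067  0.002 -0.067  0.998  0.    -0.002  0.    -1.   ] [ 0.1 -0.3 -3.1] 0.124 clk 8.2333 q [-0.66  0.42  0.53  1.87 -0.26  0.92  1.63]
hanger by tool: back-face dx -35.0 dy 0.3 mm, neck z 174.2, dyaw -0.000
```

View pics/d_s.png

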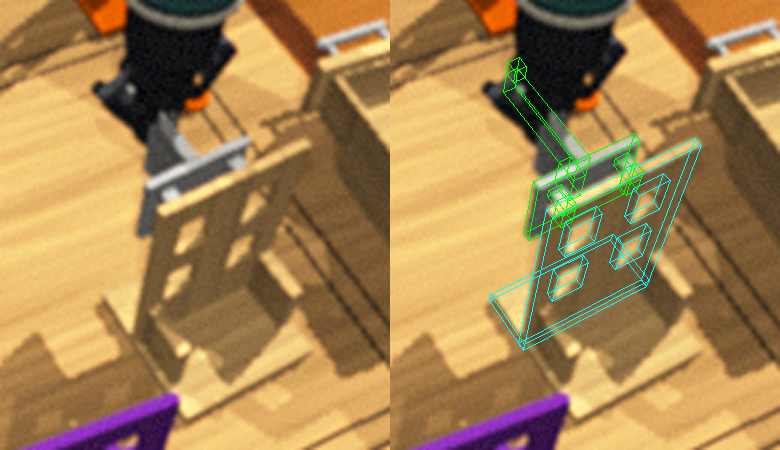

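The hanger is aligned with the upper slots, and both wireframes match. Now I'll press it in.

drive_tool(plan=[[[4, 0, 0, 0, 0, 0, 1], [8, 0, 0, 0, 0, 0, 1], [12, 1, 0, 0, 0, 0, 1], [16, 1, 0, 0, 0, 0, 1], [20, 1, 0, 0, 0, 0, 1], [24, 1, 0, 0, 0, 0, 1], [26, 1, 0, 0, 0, 0, 1], [26, 1, 0, 0, 0, 0, 1]]])

```text
clock: 9.0
tool_pos: [0.5704, 0.0999, 0.1572]
tcp_rot: [[-0.998, -0.067, 0.0], [-0.067, 0.998, -0.0], [-0.0, -0.0, -1.0]]
contact_force: [-0.8, -0.4, -3.5]
finger_gap: 0.131
```

```bash
python3 look.py e
```

```text
[0.5704 0.0999 0.1572] [-0.998 -0.067  0.    -0.067  0.998 -0.    -0.    -0.    -1.   ] [-0.8 -0.4 -3.5] 0.131 clk 9.0 q [-0.63  0.46  0.52  1.81 -0.28  0.94  1.65]
hanger by tool: back-face dx -10.9 dy -0.7 mm, neck z 173.2, dyaw -0.000
```

View pics/e_s.png

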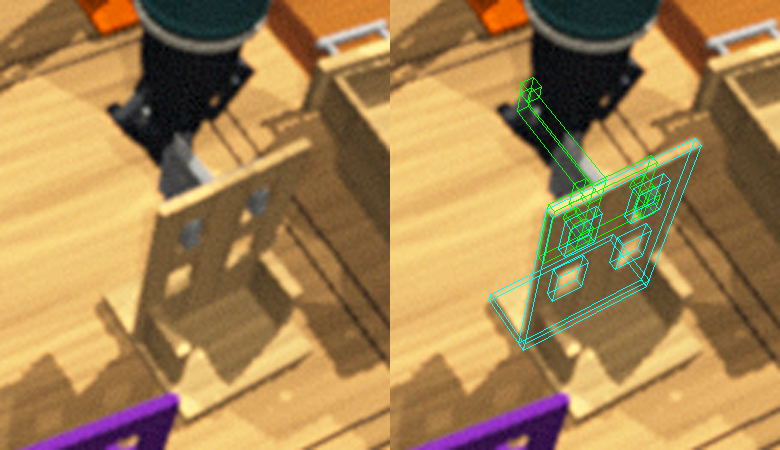

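drive_tool(plan=[[[2, 0, 0, 0, 0, 0, 1], [4, 1, 0, 0, 0, 0, 1], [6, 1, 0, 0, 0, 0, 1], [8, 1, 0, 0, 0, 0, 1], [9, 1, 0, 0, 0, 0, 1], [10, 1, 0, 0, 0, 0, 1], [10, 1, 0, 0, 0, 0, 1], [10, 1, 0, 0, 0, 0, 1]]])

```text
clock: 9.77
tool_pos: [0.5796, 0.1011, 0.1571]
tcp_rot: [[-0.998, -0.067, -0.001], [-0.067, 0.998, 0.0], [0.001, 0.0, -1.0]]
contact_force: [-5.2, 0.6, -2.5]
finger_gap: 0.129
```

```bash
python3 look.py f
```

```text
[0.5796 0.1011 0.1571] [-0.998 -0.067 -0.001 -0.067  0.998  0.     0.001  0.    -1.   ] [-5.2  0.6 -2.5] 0.129 clk 9.7667 q [-0.62  0.48  0.52  1.79 -0.28  0.95  1.65]
hanger by tool: back-face dx -1.7 dy -0.1 mm, neck z 173.1, dyaw -0.000
```

View pics/f_s.png

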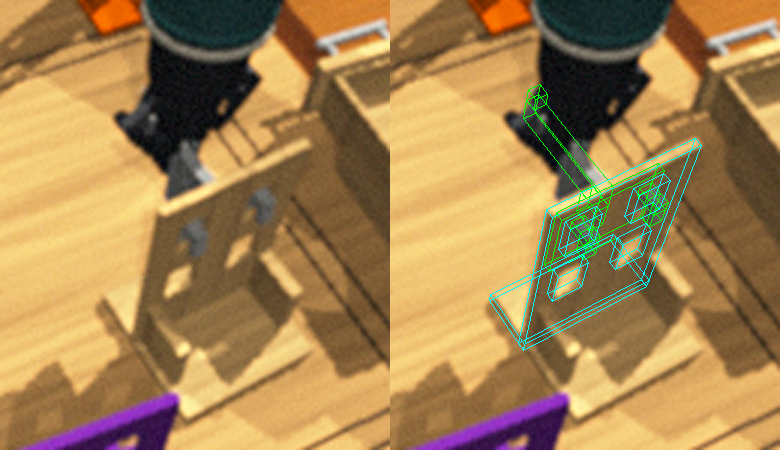

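Contact is 5 N with the plate flush (dx −1.7 mm, inside the calibration error), and both hooks show behind the board. Now lowering.

drive_tool(plan=[[[0, 0, -3, 0, 0, 0, 1], [0, 0, -6, 0, 0, 0, 1], [0, 0, -9, 0, 0, 0, 1], [0, 0, -12, 0, 0, 0, 1], [0, 0, -15, 0, 0, 0, 1], [0, 0, -17, 0, 0, 0, 1], [0, 0, -18, 0, 0, 0, 1], [0, 0, -18, 0, 0, 0, 1]]])

```text
clock: 10.53
tool_pos: [0.5796, 0.1008, 0.1389]
tcp_rot: [[-0.998, -0.067, -0.001], [-0.067, 0.998, -0.0], [0.001, -0.0, -1.0]]
contact_force: [-5.0, -0.4, -3.7]
finger_gap: 0.127
```

```bash
python3 look.py g
```

```text
[0.5796 0.1008 0.1389] [-0.998 -0.067 -0.001 -0.067  0.998 -0.     0.001 -0.    -1.   ] [-5.  -0.4 -3.7] 0.127 clk 10.5333 q [-0.61  0.5   0.51  1.8  -0.3   0.92  1.66]
hanger by tool: back-face dx -1.7 dy -0.4 mm, neck z 154.9, dyaw -0.000
```

View pics/g_s.png

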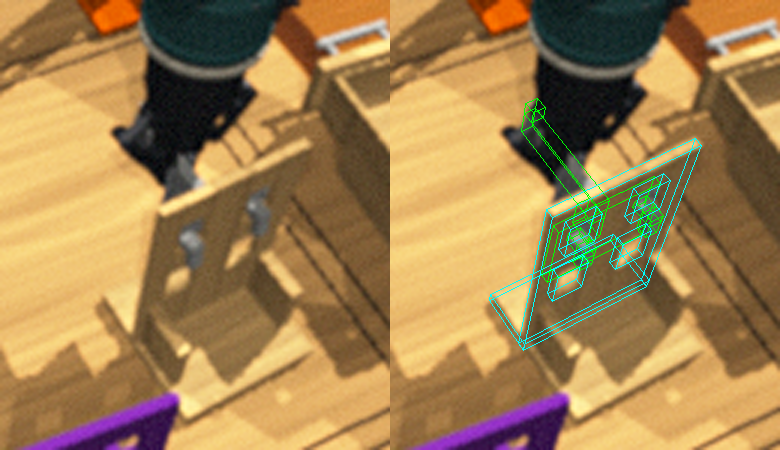

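Hooks are below the slot bottoms, behind the board. About 5 mm more to go.

drive_tool(plan=[[[0, 0, -1, 0, 0, 0, 1], [0, 0, -2, 0, 0, 0, 1], [0, 0, -3, 0, 0, 0, 1], [0, 0, -4, 0, 0, 0, 1], [0, 0, -5, 0, 0, 0, 1], [0, 0, -5, 0, 0, 0, 1], [0, 0, -5, 0, 0, 0, 1], [0, 0, -5, 0, 0, 0, 1]]])

```text
clock: 11.3
tool_pos: [0.5796, 0.1009, 0.1342]
tcp_rot: [[-0.998, -0.067, -0.001], [-0.067, 0.998, -0.0], [0.001, -0.0, -1.0]]
contact_force: [-7.0, -0.1, -1.1]
finger_gap: 0.129
```

drive_tool(plan=[[[0, 0, -0.5, 0, 0, 0, 1], [0, 0, -1, 0, 0, 0, 1], [0, 0, -1.5, 0, 0, 0, 1], [0, 0, -2, 0, 0, 0, 1], [0, 0, -2, 0, 0, 0, 1], [0, 0, -2, 0, 0, 0, 1], [0, 0, -2, 0, 0, 0, 1], [0, 0, -2, 0, 0, 0, 1]]])

```text
clock: 11.97
tool_pos: [0.5795, 0.1009, 0.1333]
tcp_rot: [[-0.998, -0.067, -0.001], [-0.067, 0.998, 0.001], [0.001, 0.001, -1.0]]
contact_force: [-18.6, -0.7, 19.8]
finger_gap: 0.128
```

```bash
python3 look.py i
```

```text
[0.5795 0.1009 0.1333] [-0.998 -0.067 -0.001 -0.067  0.998  0.001  0.001  0.001 -1.   ] [-18.6  -0.7  19.8] 0.128 clk 11.9667 q [-0.61  0.51  0.5   1.81 -0.3   0.91  1.67]
hanger by tool: back-face dx -1.7 dy -0.3 mm, neck z 149.3, dyaw -0.000
```

View pics/i_s.png

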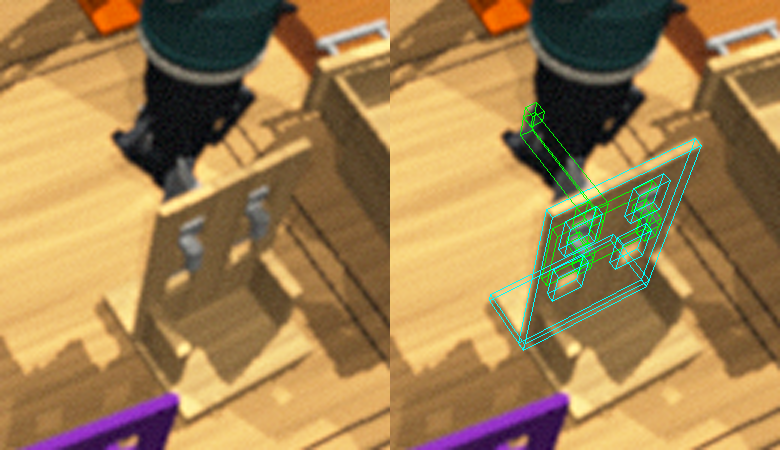

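Seated: the neck is at 149 mm against 150 expected, with a firm bottom stop. Ease off the load and release.

drive_tool(plan=[[[-0.5, 0, 1, 0, 0, 0, 1], [-0.5, 0, 1.5, 0, 0, 0, 1], [-0.5, 0, 1.5, 0, 0, 0, 0.6], [-0.5, 0, 1.5, 0, 0, 0, 0.3], [-0.5, 0, 1.5, 0, 0, 0, 0], [-0.5, 0, 1.5, 0, 0, 0, -0.4], [-0.5, 0, 1.5, 0, 0, 0, -0.7], [-0.5, 0, 1.5, 0, 0, 0, -0.7]]])

```text
clock: 12.73
tool_pos: [0.5797, 0.101, 0.1338]
tcp_rot: [[-0.998, -0.067, 0.0], [-0.067, 0.998, -0.0], [-0.0, -0.0, -1.0]]
contact_force: [0.9, 0.2, 0.5]
finger_gap: 0.847
```

drive_tool(plan=[[[0, 0, 0, 0, 0, 0, -0.7], [0, 0, 0, 0, 0, 0, -0.7], [0, 0, 5, 0, 0, 0, -0.7], [0, 0, 20, 0, 0, 0, -0.7], [0, 0, 45, 0, 0, 0, -0.7], [-5, 0, 75, 0, 0, 0, -0.7], [-20, 0, 105, 0, 0, 0, -0.7], [-45, 0, 125, 0, 0, 0, -0.7]]])

```text
clock: 13.4
tool_pos: [0.5356, 0.1006, 0.2614]
tcp_rot: [[-0.998, -0.066, 0.003], [-0.066, 0.998, -0.0], [-0.003, -0.0, -1.0]]
contact_force: [-0.2, 0.5, 1.3]
finger_gap: 0.848
```

drive_tool(plan=[[[-35, 0, 15, 0, 0, 0, -0.7], [-70, -15, 20, 0, 0, 0, -0.7], [-100, -40, 20, 0, 0, 0, -0.7], [-110, -75, 20, 0, 0, 0, -0.7], [-110, -115, 20, 0, 0, 0, -0.7], [-110, -155, 20, 0, 0, 0, -0.7], [-110, -195, 20, 0, 0, 0, -0.7], [-110, -235, 20, 0, 0, 0, -0.7]]])

```text
clock: 14.07
tool_pos: [0.424, -0.1359, 0.2795]
tcp_rot: [[-0.998, -0.067, 0.002], [-0.067, 0.998, 0.001], [-0.002, 0.001, -1.0]]
contact_force: [1.1, 1.4, -0.1]
finger_gap: 0.851
```

drive_tool(plan=[[[0, -40, 0, 0, 0, 0, -0.7], [0, -75, 0, 0, 0, 0, -0.7], [0, -105, 0, 0, 0, 0, -0.7], [0, -125, 0, 0, 0, 0, -0.7], [0, -130, 0, 0, 0, 0, -0.7], [0, -130, 0, 0, 0, 0, -0.7], [0, -130, 0, 0, 0, 0, -0.7], [0, -130, 0, 0, 0, 0, -0.7]]])

```text
clock: 14.73
tool_pos: [0.4248, -0.2629, 0.2788]
tcp_rot: [[-0.998, -0.068, 0.0], [-0.068, 0.998, 0.001], [-0.0, 0.001, -1.0]]
contact_force: [-0.0, -0.4, 0.3]
finger_gap: 0.852
```

```bash
cat > chk.py <<'E'
from fit import *
o=bot.get_obs(); print(np.round(o["tool_pos"],3),np.round(o["contact_force"],1),o["clock"])
u=np.load("u.npy"); h=[u[0],u[1],u[2],.090]
for c,(x0,y0) in {"scene":(250,140),"top":(150,100)}.items():
    full=bot.snapshot(c); cv2.imwrite(f"pics/j_full_{c}.png",full)
    im0=cv2.resize(full[y0:y0+150,x0:x0+130],None,fx=3,fy=3,interpolation=cv2.INTER_CUBIC); im=im0.copy()
    for b in HB+TB:
        q=(proj(place(corners(b),h),c)+.5-[x0,y0])*3
        for i in range(8):
            for j in range(i):
                if bin(i^j).count("1")==1: cv2.line(im,tuple(map(int,q[i])),tuple(map(int,q[j])),(0,255,0),1)
    cv2.imwrite(f"pics/j_{c}.png",np.hstack([im0,im]))
E
python3 chk.py
```

```text
[ 0.425 -0.263  0.279] [-0.  -0.4  0.3] 14.7333
```

View pics/j_scene.png

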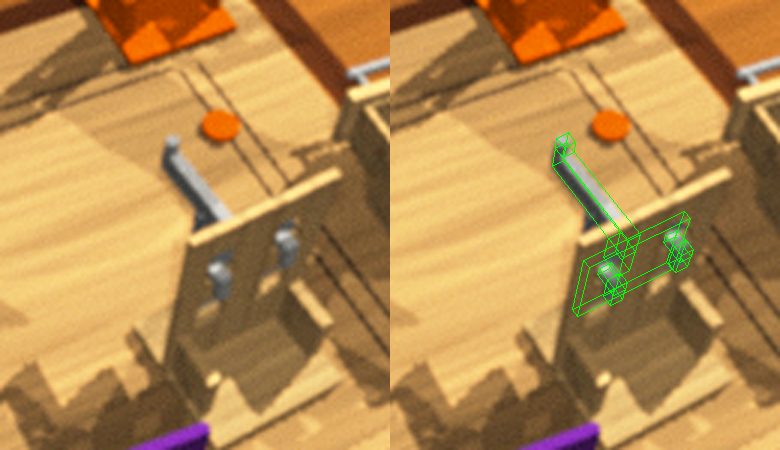

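View pics/j_top.png

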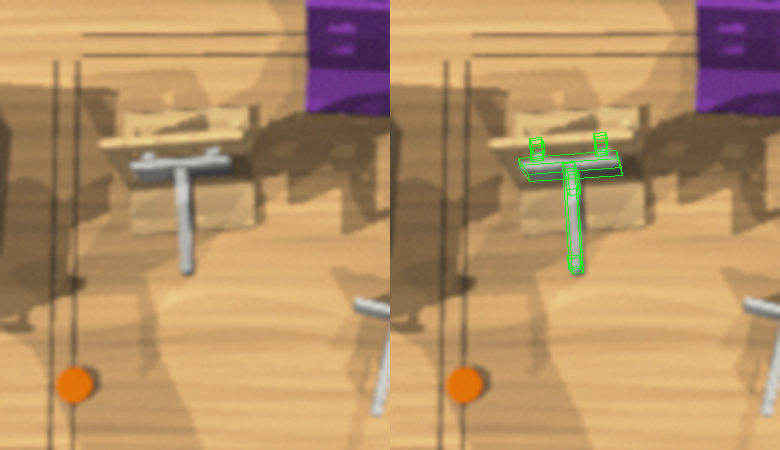

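View pics/j_full_scene.png

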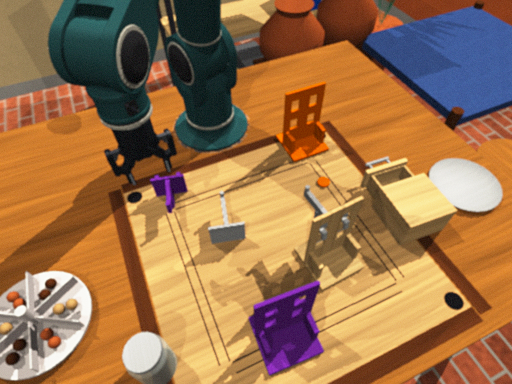

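The hanger hangs by both hooks: scene crop shows both at (220,275) and (287,245) in the upper slots. The outline matches the home pose to about 1 px, with slight sag only. The plain arm is still at scene (227,232), and the gripper is clear.

```bash
python3 - <<'E'
from plant import bot
print(bot.sign_off())
E
```

```text
the job is handed in; nothing more can be done
None
```

The tabbed steel hanger now hangs from the upper slots of the plywood upright, and I handed the job in at about 14.8 s of the 48 s allowed. I gripped it at mid-bar, pressed both tabs in from the robot's side until the plate touched, lowered it 24 mm and let go.

- **Seating:** Before release the neck height by tool pose was 149 mm against 150 expected. It met a firm stop at about 20 N, and the force I measured never exceeded about 27 N.
- **After release:** Both hooks show behind the board in the upper slots. The hanger's outline matches the home pose to about 1 px in both cameras. I judge the free end to have sagged by 1–2°, which is within the 4° allowed.
- **Disagreement:** By tool pose, the back face read 1.7 mm short of the board at contact. That is within the 2 mm calibration error, and the pressing force showed the plate touching.
- **Everything else:** The plain arm and the orange and purple look-alikes show no movement in the last pictures. The gripper is well clear of everything.

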